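# Close the degassing pot and draw vacuum with its hand plunger

## Task

The resin sample is in the clear pot of the degassing rig: fetch the loose lid by its knob, press it down into the pot until its flange sits level and fully home on the rim, and let go of it. Then take the plunger of the hand pump by its T-handle and draw it straight up, without binding it in the barrel, until the groove round it stands just clear above the top of the barrel (at most a finger's width), and keep holding it there: finish while holding it, as it sinks back if released. Do not draw the plunger out of the barrel, and leave the timer near the lid, the dark bottle, the steel beaker and the spatula where they are.

Things in the scene. Friction and masses are not known exactly. Their poses are not given: they have to be found in the camera images.
- rig: degassing rig, fixed on the worktop: aluminium base plate 120 x 270 x 14 mm with an upright clear pot at its -y end, an upright pump barrel at its +y end, and a small gauge (top 92 mm high) on the pipe between. Origin: centre of the underside; z up; the line from pot to barrel is its +y axis; it stands turned by some yaw.
- pot_rim (a point): centre of the pot's mouth at the height of its rim (108 mm above the worktop). The rim is an aluminium collar 90 mm across outside with a mouth of 74 mm. Just below it a sprung rubber lip narrows the mouth to 66 mm: a lid merely laid in rests on the lip about 12 mm too high; pushing it past the lip takes roughly 8 to 15 N straight down, then it snaps home and stays.
- barrel_top (a point): centre of the mouth of the upright pump barrel, at its top face (124 mm above the worktop; collar 39 mm across). The bore is vertical, 21.5 mm wide and 100 mm deep, open at the top.
- lid_flange (a point): loose aluminium lid (about 0.14 kg): centre of the underside of its flange (86 mm across, 6 mm thick); z is the lid's upward axis. Fully home, this point coincides with pot_rim. Below the flange is a plug 20 mm deep, at most 70 mm wide and tapered to 62 mm at its foot. The lid starts upright on the worktop, standing on the plug, with this point 20 mm up.
- lid_knob (a point): grasp point on the lid's black round upright knob, 24 mm in diameter, on the lid's axis: 28 mm above the flange's underside (22 mm above the flange's top). The knob's grip runs from 10 to 40 mm above the flange's underside (the knob's top is 12 mm above this point).
- plunger_groove (a point): centre of the dark turned groove (4 mm wide) round the plunger. The plunger is a loose steel rod 20 mm in diameter (about 0.32 kg) that stands fully in the barrel's bore at the start with this point 45 mm below barrel_top; z is its upward axis. Its foot is 55 mm below this point, so it leaves the barrel if this point rises 55 mm above barrel_top. Nothing but the hand holds it up.
- plunger_handle (a point): centre of the plunger's T-handle: a black round level bar 19 mm in diameter and 72 mm long along this point's y axis, centred over the rod, 87 mm above the groove (42 mm above barrel_top at the start). Below the bar is a shank 12 mm in diameter, which joins the 20 mm rod 36 mm below the bar's axis. The bar may be turned in yaw against the rig.
- timer: bystander: light wedge-shaped bench timer 70 x 59 x 33 mm, near the lid (a like one stands far back and plays no part), origin under its centre
- dark_bottle: bystander: small dark bottle with a white cap, 48 mm wide and 147 mm high, origin under its centre
- steel_beaker: bystander: open steel beaker 77 mm wide, 89 mm high, origin under its centre
- spatula: bystander: spatula with wooden handle lying flat, 199 mm long, origin under its centre
Mind the look-alikes: they are no part of the job. Of the things shaped like the part that bears plunger_groove, the bare steel one is meant.

How it is judged:
By the outcome, as a careful person would: the job done as asked, in the order asked, and still so for the second after the job is handed in, while the arm keeps its last pose, push and grip.
It also fails if it takes over 54 s, if anything falls off the work surface, if the arm or the gripper's body presses on something with over 40 N, if the wrist force passes 120 N, or if a joint passes its speed limit or range.

## Robot

A 7-joint arm with a two-finger parallel gripper is mounted at the origin on a cart in front of the work surface, level with it; the furniture and walls round the work are solid. World frame = base frame: x ahead of the robot, y to its left, z up, the work surface at z = 0. Lengths are in m, angles in degrees, forces in N, time in s.
With the tool pointing down it reaches from about 0.4 to 0.9 m from the base axis. Payload 5.6 kg.
Tool frame: the origin (TCP) lies between the finger pads; the fingertips stand 25 mm ahead of it and the grasp point (between the pads) lies 6 mm ahead of it (arm.finger_overhang is the distance from the TCP to the fingertips, in m); x points along the fingers, y is the direction in which the jaws open and shut, and the axes are right-handed (so a half turn about x gives the same grasp; the last joint's range is limited). The gripper opens to 92 mm and grips with 3 to 60 N. Pads are 20 mm wide; open, the fingers measure 128 mm over their backs; the gripper's body (75 mm by 189 mm) begins 69 mm behind the grasp point.
Start: joints at [61.249, 26.786, -0.665, 91.828, 0.344, 61.387, -3.226], TCP at [0.288, -0.583, 0.206] pointing down, gripper open.
Joint ranges: [-144.91, 144.91], [-17.63, 115.5], [-89.93, 88.59], [15.96, 139.68], [-74.01, 254.01], [8.47, 105.57], [-167.45, 167.45]. Speed limits (degrees/s): [147.25, 147.25, 180, 180, 180, 180, 180].

## Interface

Orientations are given as a 3x3 rotation matrix whose columns are the frame's x, y, z axes.
In Python, from rig import readout, eyes, arm gives the robot as it stands.
- The arm moves only by the tool play_rows, never from a script. Its argument "moves" is one flat list of numbers, 7 for each row, row after row: the turn, a rotation vector about the tool's x, y, z in degrees, then the shift along the tool's x, y, z in mm, then the closure in counts, from 0 (fully open) to 255 (shut). In form: [ax, ay, az, tx, ty, tz, grip, ax, ay, az, tx, ty, tz, grip, ...]. A call has 1 to 20 rows; each row shifts and turns the commanded pose from where the row before left it, along the tool's axes as they then stand; what a row does not reach is not made up. A row lasts 1/12 s, in which the tool goes at most 41.7 mm and 7.16 degrees, less where a joint would pass 70% of its speed; a pose out of reach is approached as far as the arm can. A call is refused whole if a number of a shift passes 41.7 or a number of a turn 7.16, either way. A call with a gripper value outside its range is refused whole. The fingers move at their own pace and stop on an object; the grip force is fixed at half the most. Time passes only in rows, so rows that do not move let the fingers close. It gives the time, the measured TCP pose, the force and the opening at its end, in the units of the state.
- readout.get_state(): the state, without advancing time (a new reading comes with each control period).
- eyes.grab_frame(name): name is "side" or "top" or "wrist"; returns (picture, depth): 400x640x3 uint8, red, green, blue; 400x640 float32, m along the optical axis (not along the pixel's ray), 0 where there is no reading.
- eyes.get_calibration(name): a dict with "fx", "fy", "cx", "cy" (pixels), "k1" (the pictures are not rectified: a ray, as slopes to the right and down, at radius r is drawn at 1 + k1 r^2 times it, then the intrinsics apply), "extrinsics" (4x4, takes a point from camera to world coordinates); the wrist camera has in their place "tool_from_camera" (4x4, takes a point from camera to tool coordinates, whose origin is the TCP and whose axes are the tool frame's). Camera axes: x right, y down, z forward; pixel columns grow to the right and rows downward; lengths in m; the calibration is good to about 2 mm. A picture is of the moment at which its call begins: read the wrist's pose just before it. get_calibration takes no time and is no camera call.
- arm.finish_job(): hands the job in, once; it reports no verdict.
The state is a dict: "time": time; "joint_pos": joint angles; "qd": joint speeds; "joint_torque": joint torques, N m; "position": TCP position; "eef_rot": TCP orientation; "contact_force": force on the tool from outside, world axes, zero at the start; "wrist_torque": the same for the moment, N m; "finger_gap": opening from 0.0 (shut) to 1.0 (fully open).
Only numpy, scipy, OpenCV 4.12 (cv2) and the standard library are available. Lean on these libraries where they do the work, as an engineer would, in place of code of your own. Each camera call takes 0.05 s, during which the arm holds its last target.

## Working session

There is one attempt and no reset: what is moved stays moved. The work goes in short steps, Python scripts to look and compute and a tool call to move; the robot and the scene stay as the last step left them, time stands still between calls to the robot, and variables do not carry over. Pictures are saved under pics/ and viewed, and the job is handed in when it is done.

Besides the shell and the picture viewer there is one more tool, called after ">>>" as name(argument=value, ...), one argument or row to a line, values as JSON. play_rows: Moves the arm, as the interface text tells. Its arguments: {"type":"object","properties":{"moves":{"type":"array"}},"required":["moves"]}

```bash
ls; mkdir -p pics
python3 - <<'E'
from rig import readout, eyes, arm
import cv2, numpy as np
np.set_printoptions(precision=4,suppress=True)
s=readout.get_state(); print(s); print(arm.finger_overhang)
for n in ("side","top"):
    p,d=eyes.grab_frame(n); cv2.imwrite(f"pics/{n}0.png",cv2.cvtColor(p,cv2.COLOR_RGB2BGR)); np.savez(f"pics/{n}0.npz",p=p,d=d)
for n in ("side","top","wrist"): print(n,eyes.get_calibration(n))
E
```

```text
pics
{'time': 0.0, 'joint_pos': array([61.2512, 26.8359, -0.665 , 91.8784,  0.3418, 61.3884, -3.2247]), 'qd': array([ 0.0052, -0.0268, -0.1173,  0.069 ,  0.093 ,  0.038 ,  0.0458]), 'joint_torque': array([ -0.0005, -52.0575,  -0.0124, -24.3753,  -0.0567,   0.0171,
         0.0002]), 'position': array([ 0.2875, -0.5823,  0.205 ]), 'eef_rot': array([[-0.0009,  0.4428, -0.8966],
       [ 0.0015, -0.8966, -0.4428],
       [-1.    , -0.0018,  0.0001]]), 'contact_force': array([-0.0869,  0.2347, -0.2993]), 'wrist_torque': array([ 0.0043, -0.0397, -0.0349]), 'finger_gap': 0.9985752726828924}
0.025
side {'fx': 508.6871854092351, 'fy': 508.6871854092351, 'cx': 310.53076608300097, 'cy': 194.71278804686457, 'k1': -0.03360055632985896, 'extrinsics': array([[-0.9971, -0.0354,  0.0674,  0.502 ],
       [-0.0753,  0.587 , -0.8061,  1.2921],
       [-0.011 , -0.8088, -0.5879,  0.9904],
       [ 0.    ,  0.    ,  0.    ,  1.    ]])}
top {'fx': 374.78491371520465, 'fy': 374.78491371520465, 'cx': 323.23654534201813, 'cy': 198.6461422409419, 'k1': 0.010310511468905836, 'extrinsics': array([[ 0.0108, -0.9955,  0.0937,  0.4747],
       [-0.9999, -0.011 , -0.0012,  0.0886],
       [ 0.0022, -0.0937, -0.9956,  1.207 ],
       [ 0.    ,  0.    ,  0.    ,  1.    ]])}
wrist {'fx': 336.1783682672516, 'fy': 336.1783682672516, 'cx': 317.69755074125203, 'cy': 200.78857275468778, 'k1': 0.007697270596800312, 'tool_from_camera': array([[-0.0007, -0.2609,  0.9654, -0.1777],
       [ 1.    ,  0.0003,  0.0008,  0.0008],
       [-0.0005,  0.9654,  0.2609, -0.0734],
       [ 0.    ,  0.    ,  0.    ,  1.    ]])}
```

View pics/side0.png

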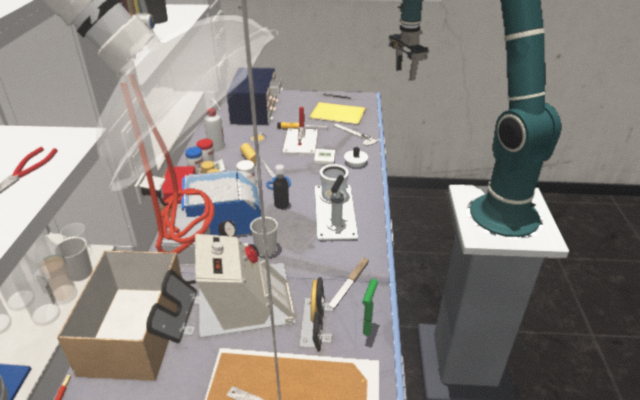

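View pics/top0.png

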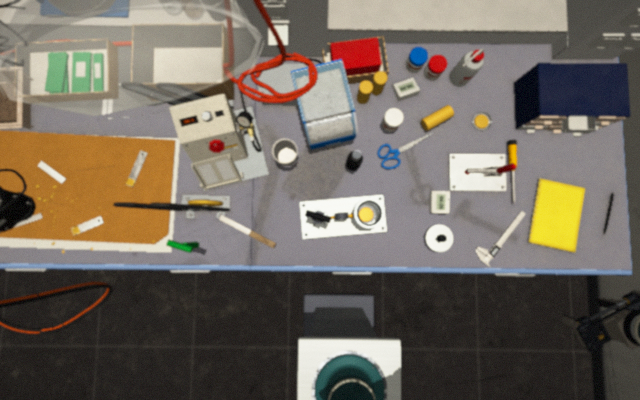

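Run:
```python
import cv2
a=cv2.imread('pics/top0.png')[140:280,270:530]; cv2.imwrite('pics/c1.png',cv2.resize(a,None,fx=3,fy=3,interpolation=cv2.INTER_CUBIC))
a=cv2.imread('pics/side0.png')[85:260,240:400]; cv2.imwrite('pics/c2.png',cv2.resize(a,None,fx=3.4,fy=3.4,interpolation=cv2.INTER_CUBIC))
```

```text
(no output)
```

View pics/c1.png

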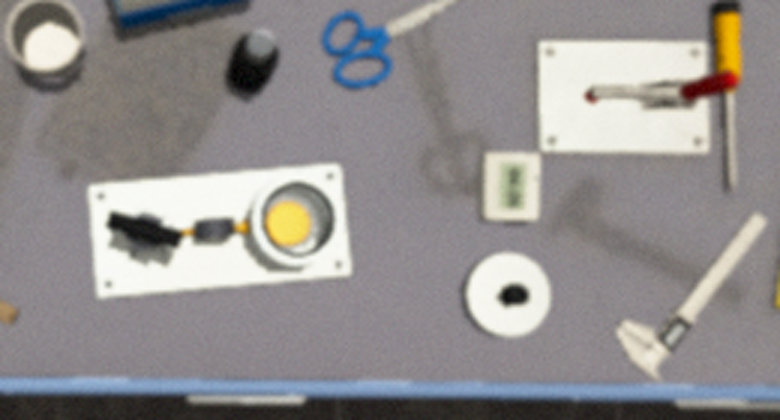

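View pics/c2.png

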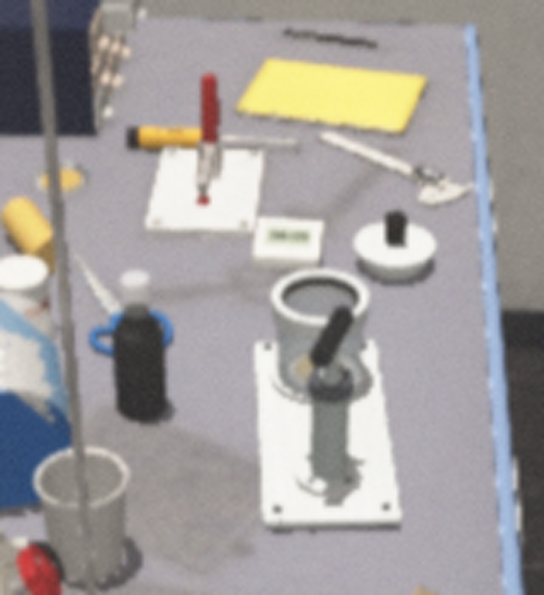

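```bash
cat > h.py <<'E'
import numpy as np, cv2
from rig import readout, eyes, arm
np.set_printoptions(precision=4,suppress=True)
def cal(n,s=None):
    c=eyes.get_calibration(n); K=np.array([[c['fx'],0,c['cx']],[0,c['fy'],c['cy']],[0,0,1.]])
    if n=='wrist':
        T=np.eye(4); T[:3,:3]=s['eef_rot']; T[:3,3]=s['position']; E=T@c['tool_from_camera']
    else: E=c['extrinsics']
    return K,np.array([c['k1'],0,0,0.]),E
def rays(uv,C):
    K,D,E=C
    q=cv2.undistortPoints(np.asarray(uv,float).reshape(-1,1,2),K,D).reshape(-1,2)
    d=np.c_[q,np.ones(len(q))]@E[:3,:3].T
    return E[:3,3],d
def plane(uv,z,C):
    o,d=rays(uv,C); return o+d*((z-o[2])/d[:,2])[:,None]
def proj(P,C):
    K,D,E=C; R=E[:3,:3].T; t=-R@E[:3,3]
    return cv2.projectPoints(np.asarray(P,float).reshape(-1,1,3),cv2.Rodrigues(R)[0],t,K,D)[0].reshape(-1,2)
def cloud(d,C):
    v,u=np.indices(d.shape); uv=np.c_[u.ravel(),v.ravel()]
    o,r=rays(uv,C); P=o+r*d.ravel()[:,None]; P=P.reshape(d.shape+(3,)); P[d==0]=np.nan; return P
def snap(n,tag):
    s=readout.get_state(); p,d=eyes.grab_frame(n); cv2.imwrite(f"pics/{tag}.png",cv2.cvtColor(p,cv2.COLOR_RGB2BGR))
    C=cal(n,s); np.savez(f"pics/{tag}.npz",p=p,d=d,K=C[0],D=C[1],E=C[2]); return p,d,C,s
def load(tag):
    z=np.load(f"pics/{tag}.npz"); return z['p'],z['d'],(z['K'],z['D'],z['E'])
def togo(target_tcp,s):
    R=s['eef_rot']; return R.T@(np.asarray(target_tcp)-s['position'])*1000
E
python3 - <<'E'
from h import *
z=np.load('pics/top0.npz'); p,d=z['p'],z['d']; C=cal('top')
P=cloud(d,C); hsv=cv2.cvtColor(p,cv2.COLOR_RGB2HSV)
white=((hsv[...,1]<35)&(hsv[...,2]>170)).astype(np.uint8)
def comp(m,r):
    x0,y0,x1,y1=r; q=np.zeros_like(m); q[y0:y1,x0:x1]=m[y0:y1,x0:x1]; return q
# lid
m=comp(white,(420,218,460,260)); c=max(cv2.findContours(m,0,2)[0],key=cv2.contourArea)
e=cv2.fitEllipse(c); print('lid ell',e, plane([e[0]],0.026,C))
m=comp((hsv[...,2]<80).astype(np.uint8),(425,225,455,252)); c=max(cv2.findContours(m,0,2)[0],key=cv2.contourArea); print('knob',cv2.boundingRect(c),cv2.fitEllipse(c)[0])
# plate
m=comp(white,(290,185,395,248)); c=max(cv2.findContours(m,0,2)[0],key=cv2.contourArea)
r=cv2.minAreaRect(c); print(r); b=plane(cv2.boxPoints(r),0.014,C); print(b,b.mean(0)); 
print('edges',np.linalg.norm(np.diff(b,axis=0),axis=1))
# heights by depth
for lo,hi in ((.095,.115),(.118,.135),(.15,.19)):
    k=(P[...,2]>lo)&(P[...,2]<hi); k=comp(k.astype(np.uint8),(290,185,395,248))>0
    q=P[k]; print(lo,len(q),q.mean(0) if len(q) else 0, np.percentile(q,[2,98],axis=0) if len(q) else 0)
k=comp((P[...,2]>.045).astype(np.uint8),(420,218,460,260))>0; print('knob',P[k].mean(0),k.sum())
E
```

```text
lid ell ((439.3304138183594, 237.7398681640625), (27.166179656982422, 28.3453369140625), 148.26971435546875) [[ 0.4669 -0.2778  0.026 ]]
knob (437, 236, 9, 5) (440.8467712402344, 238.0572967529297)
((342.80303955078125, 216.2345428466797), (38.89669418334961, 86.19646453857422), 85.03025817871094)
[[ 0.5799  0.1672  0.014 ]
 [ 0.6069 -0.1073  0.014 ]
 [ 0.4835 -0.1174  0.014 ]
 [ 0.457   0.1544  0.014 ]] [0.5318 0.0242 0.014 ]
edges [0.2758 0.1239 0.2732]
0.095 358 [ 0.538  -0.0449  0.1079] [[ 0.4964 -0.0891  0.0963]
 [ 0.581   0.0282  0.1131]]
0.118 53 [0.5208 0.102  0.1258] [[0.5059 0.0874 0.1207]
 [0.5407 0.119  0.1312]]
0.15 177 [0.5239 0.1015 0.1746] [[0.5102 0.0682 0.1683]
 [0.5377 0.1346 0.1797]]
knob [ 0.4677 -0.275   0.0593] 59
```

>>> play_rows(
  moves=[0,0,0,0,-10,-15,0,0,0,0,0,-19,-29,0,0,0,0,0,-22,-33,0,0,0,0,0,-22,-33,0,0,0,0,0,-22,-33,0,0,0,0,0,-22,-33,0,0,0,0,0,-22,-33,0,0,0,0,0,-22,-33,0,0,0,0,0,-19,-29,0,0,0,0,0,-12,-18,0,6.5,0,0,0,0,0,0,6.5,0,0,0,0,0,0,6.5,0,0,0,0,0,0,6.7,0,0,0,0,0,0,0,0,0,0,0,0,0],
)

```text
time: 1.35
position: [0.4617, -0.2825, 0.2055]
eef_rot: [[-0.001, -0.001, -1.0], [0.0, -1.0, 0.001], [-1.0, -0.0, 0.001]]
contact_force: [0.4, 0.6, 0.2]
finger_gap: 1.002
```

Run:
```python
from h import *
p,d,C,s=snap('wrist','w1'); print(s['position'],s['eef_rot'],s['time'],s['finger_gap'])
```

```text
[ 0.4617 -0.2825  0.2055] [[-0.0007 -0.0013 -1.    ]
 [ 0.0001 -1.      0.0013]
 [-1.     -0.0001  0.0007]] 1.35 1.001848007309981
```

View pics/w1.png

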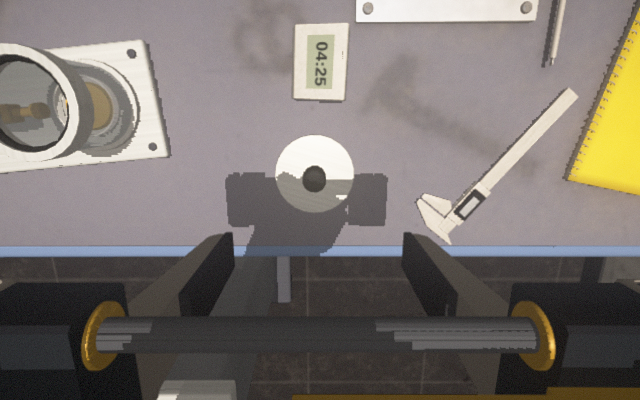

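The only lid-like things are the disc with the knob at top (438,238), the yellow cap at (482,121) and the white bottle cap at (392,120). The lid is the first. For the plunger they are the black T-bar on the rig at (318,216) and the red-handled clamp at (478,170), and I choose the T-bar. The wrist view shows the lid at (314,174), its knob at (314,178) and the timer behind at (321,62).

Run:
```python
from h import *
p,d,C=load('w1'); hsv=cv2.cvtColor(p,cv2.COLOR_RGB2HSV); P=cloud(d,C)
g=cv2.cvtColor(p,cv2.COLOR_RGB2GRAY)
m=np.zeros_like(g); m[155:200,295:335]=(g[155:200,295:335]<60); 
c=max(cv2.findContours(m,0,2)[0],key=cv2.contourArea); e=cv2.fitEllipse(c); print(e)
print('knob (top z .060)',plane([e[0]],.060,C))
k=np.zeros(g.shape,bool); k[130:215,270:360]=True
q=P[k&(P[...,2]>.045)]; print('depth knob',q.mean(0),len(q),np.percentile(q[:,2],[5,50,95]))
q=P[k&(P[...,2]>.018)&(P[...,2]<.034)]; print('flange',np.percentile(q,[1,50,99],axis=0))
lo,hi=np.percentile(q,[.5,99.5],axis=0); print((lo+hi)/2)
# flange ellipse by depth mask
mm=(k&(P[...,2]>.015)).astype(np.uint8); c=max(cv2.findContours(mm,0,2)[0],key=cv2.contourArea); e=cv2.fitEllipse(c); print(e,plane([e[0]],.026,C))
```

```text
Traceback (most recent call last):
ValueError: max() iterable argument is empty
```

Run:
```python
from h import *
p,d,C=load('w1'); P=cloud(d,C)
g=cv2.cvtColor(p,cv2.COLOR_RGB2GRAY); print(g[178,295:335:3], g[150:200:4,314], P[178,314],P[150,314])
m=np.zeros_like(g); m[155:200,295:335]=(g[155:200,295:335]<100); 
c=max(cv2.findContours(m,0,2)[0],key=cv2.contourArea); e=cv2.fitEllipse(c); print(e)
print('knob (top z .060)',plane([e[0]],.060,C))
k=np.zeros(g.shape,bool); k[130:215,270:360]=True
q=P[k&(P[...,2]>.045)]; print('depth knob',q.mean(0),len(q),np.percentile(q[:,2],[5,50,95]))
mm=(k&(P[...,2]>.015)).astype(np.uint8); c=max(cv2.findContours(mm,0,2)[0],key=cv2.contourArea); e=cv2.fitEllipse(c); print(e,plane([e[0]],.026,C))
```

```text
[146 200 144  75  81  87  87  83  83  79 104 249 246 245] [249 249 247 248  88  78  88  89  71  71  65 143 140] [ 0.4709 -0.2798  0.0586] [ 0.4943 -0.2795  0.0239]
((313.8821716308594, 179.1006622314453), (22.350942611694336, 25.751205444335938), 2.9948458671569824)
knob (top z .060) [[ 0.4701 -0.2797  0.06  ]]
depth knob [ 0.4694 -0.2795  0.0578] 470 [0.0517 0.0585 0.0598]
((313.9991760253906, 172.8641815185547), (77.02584075927734, 77.90589141845703), 101.25475311279297) [[ 0.47   -0.2795  0.026 ]]
```

>>> play_rows(
  moves=[0,0,0,10,-1.5,-4,0,0,0,0,25,-1.5,-4.3,0,0,0,0,32,0,0,0,0,0,0,32,0,0,0,0,0,0,25,0,0,0,0,0,0,15,0,0,0,0,0,0,7,0,0,0,0,0,0,3,0,0,0,0,0,0,0,0,0,0,0,0,0,0,0,0,0],
)

```text
time: 2.23
position: [0.4709, -0.28, 0.0576]
eef_rot: [[0.001, 0.002, -1.0], [-0.001, -1.0, -0.002], [-1.0, 0.001, -0.001]]
contact_force: [-0.4, 0.7, -0.4]
finger_gap: 1.001
```

Run:
```python
from h import *
p,d,C,s=snap('wrist','w2'); print(s['position'],s['time'],s['finger_gap'],s['contact_force'])
```

```text
[ 0.4709 -0.28    0.0576] 2.2333 1.000919282627994 [-0.3876  0.6681 -0.4205]
```

View pics/w2.png

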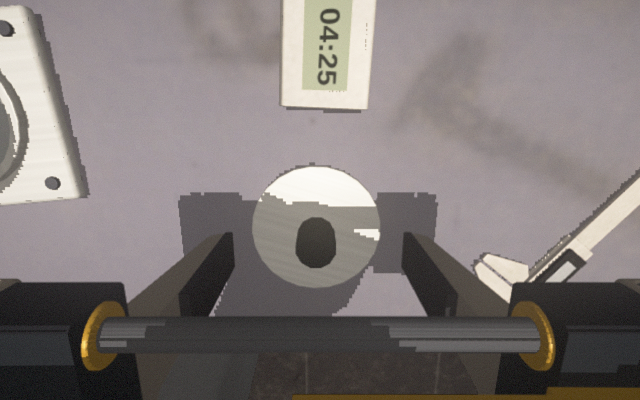

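The knob at (316,243) is centred between the jaws, which are at about x=233 and 403. Closing.

>>> play_rows(
  moves=[0,0,0,1.5,0,0,0,0,0,0,0,0,0,255,0,0,0,0,0,0,255,0,0,0,0,0,0,255,0,0,0,0,0,0,255,0,0,0,0,0,0,255,0,0,0,0,0,0,255,0,0,0,0,0,0,255,0,0,0,0,0,0,255,0,0,0,0,0,0,255],
)

```text
time: 3.12
position: [0.4702, -0.2797, 0.0553]
eef_rot: [[-0.0, 0.001, -1.0], [0.0, -1.0, -0.001], [-1.0, -0.0, 0.0]]
contact_force: [0.1, -0.1, -0.2]
finger_gap: 0.368
```

>>> play_rows(
  moves=[0,0,0,0,0,0,255,0,0,0,0,0,0,255,0,0,0,0,0,0,255,0,0,0,0,0,0,255,0,0,0,0,0,0,255],
)

```text
time: 3.53
position: [0.4702, -0.2797, 0.0554]
eef_rot: [[-0.0, 0.001, -1.0], [-0.0, -1.0, -0.001], [-1.0, 0.0, 0.0]]
contact_force: [-0.5, -0.1, -0.8]
finger_gap: 0.01
```

Run:
```python
from h import *
p,d,C,s=snap('wrist','w3'); print(s['position'],s['time'],s['finger_gap'],s['contact_force'])
```

```text
[ 0.4702 -0.2797  0.0554] 3.5333 0.009717757088149748 [-0.4557 -0.1372 -0.7517]
```

View pics/w3.png

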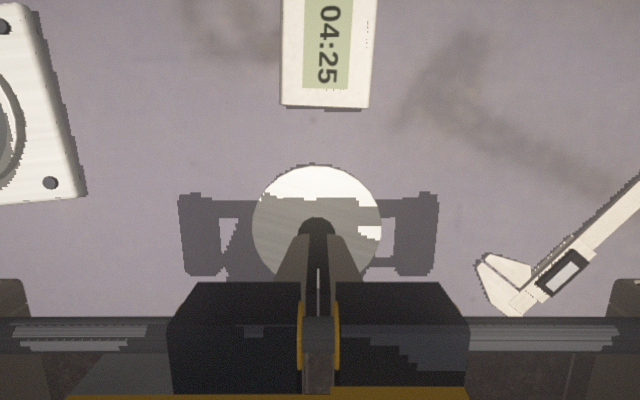

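Run:
```python
from h import *
p,d,C=load('w3'); P=cloud(d,C)
T=np.array([.4702,-.2797,.0554])
print('tip,grasp,tcp px',proj([T-[0,0,.025],T-[0,0,.006],T,T+[0,0,.03]],C))
print('knobtop px',proj([[.470,-.2795,.06]],C))
for v in range(215,330,8): print(v,P[v,310],P[v,318],P[v,328], d[v,318])
a=p[190:330,240:400]; cv2.imwrite('pics/c3.png',cv2.cvtColor(cv2.resize(a,None,fx=4,fy=4,interpolation=cv2.INTER_CUBIC),cv2.COLOR_RGB2BGR))
snap('top','t3'); snap('side','s3')
a=cv2.imread('pics/t3.png')[190:280,390:490]; b=cv2.imread('pics/s3.png')[110:200,310:410]
cv2.imwrite('pics/c3b.png',cv2.resize(cv2.hconcat([a,b]),None,fx=4,fy=4,interpolation=cv2.INTER_CUBIC))
```

```text
tip,grasp,tcp px [[316.3663 229.5604]
 [316.2591 240.7188]
 [316.221  244.6888]
 [315.9892 268.8102]]
knobtop px [[315.829  248.2346]]
215 [ 0.4784 -0.2756  0.0257] [ 0.4786 -0.2807  0.026 ] [ 0.4783 -0.2872  0.0252] 0.21699889
223 [ 0.4794 -0.276   0.0445] [ 0.4793 -0.2807  0.0442] [ 0.4769 -0.2869  0.037 ] 0.19923465
231 [ 0.4788 -0.2762  0.0563] [ 0.4795 -0.2807  0.0583] [ 0.4767 -0.2865  0.0505] 0.18555148
239 [ 0.4809 -0.2766  0.0738] [ 0.4751 -0.2807  0.0591] [ 0.4802 -0.2858  0.0718] 0.18584885
247 [ 0.481  -0.2768  0.0843] [ 0.4702 -0.2807  0.0588] [ 0.4802 -0.2855  0.0823] 0.1874289
255 [ 0.4805 -0.277   0.0922] [ 0.4655 -0.2807  0.0589] [ 0.4805 -0.2852  0.0924] 0.18859811
263 [ 0.481  -0.2772  0.1016] [ 0.461  -0.2807  0.0598] [ 0.4808 -0.2849  0.1012] 0.18891075
271 [ 0.4804 -0.2773  0.1079] [ 0.4384 -0.2808  0.0251] [ 0.4809 -0.2847  0.1087] 0.22832043
279 [ 0.4808 -0.2775  0.1154] [ 0.4325 -0.2808  0.0252] [ 0.4811 -0.2845  0.1158] 0.22971655
287 [ 0.4811 -0.2777  0.1219] [ 0.4258 -0.2808  0.0241] [ 0.4812 -0.2843  0.1221] 0.23250759
295 [ 0.4797 -0.2777  0.1251] [ 0.4043 -0.2809 -0.0016] [ 0.4802 -0.2842  0.1258] 0.26300314
303 [ 0.4766 -0.2777  0.1253] [ 0.3977 -0.2809 -0.0009] [ 0.4766 -0.2842  0.1253] 0.26397252
311 [ 0.4731 -0.2777  0.125 ] [ 0.3906 -0.281  -0.0009] [ 0.4735 -0.2842  0.1256] 0.2658742
319 [ 0.4976 -0.2787  0.1655] [ 0.4975 -0.2805  0.1654] [ 0.4972 -0.2828  0.1649] 0.07744668
327 [ 0.4962 -0.2787  0.1665] [ 0.4968 -0.2805  0.1673] [ 0.497  -0.2827  0.1676] 0.0757948
```

View pics/c3.png

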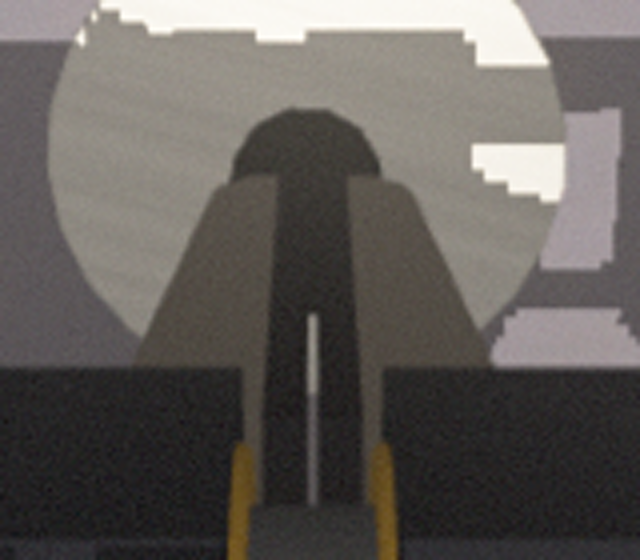

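View pics/c3b.png

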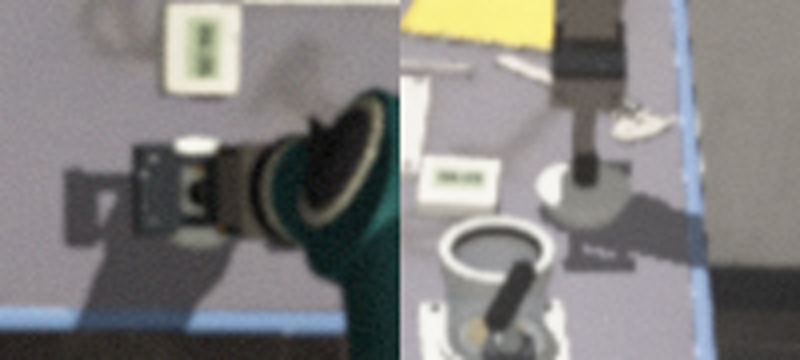

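The fingers closed above the knob. Depth shows the knob top at z=0.059 and the finger front edge around z≈0.065, which disagrees with a 25 mm overhang. I'll measure the fingertips in tool coordinates.

Run:
```python
from h import *
for tag,cols in (('w3',(300,304,330,334)),('w2',(226,230,408,412)),('w1',(226,230,408,412))):
    p,d,C=load(tag)
    Tc=eyes.get_calibration('wrist')['tool_from_camera']
    K,D,_=C; P=cloud(d,(K,D,Tc))*1000
    for u in cols:
        print(tag,u,[ (v,P[v,u].round(0).tolist()) for v in range(228,256,3)])
```

```text
w3 300 [(228, [17.0, -10.0, -4.0]), (231, [10.0, -10.0, -5.0]), (234, [-9.0, -9.0, -10.0]), (237, [-13.0, -8.0, -10.0]), (240, [-18.0, -8.0, -10.0]), (243, [-23.0, -8.0, -11.0]), (246, [-27.0, -8.0, -10.0]), (249, [-30.0, -8.0, -10.0]), (252, [-33.0, -7.0, -10.0]), (255, [-37.0, -7.0, -10.0])]
w3 304 [(228, [8.0, -7.0, -7.0]), (231, [3.0, -7.0, -7.0]), (234, [-9.0, -6.0, -10.0]), (237, [-14.0, -6.0, -10.0]), (240, [-18.0, -6.0, -10.0]), (243, [-22.0, -6.0, -10.0]), (246, [-26.0, -6.0, -10.0]), (249, [-31.0, -6.0, -11.0]), (252, [-35.0, -5.0, -11.0]), (255, [-38.0, -5.0, -11.0])]
w3 330 [(228, [10.0, 8.0, -6.0]), (231, [5.0, 8.0, -6.0]), (234, [-10.0, 7.0, -10.0]), (237, [-13.0, 7.0, -10.0]), (240, [-18.0, 7.0, -10.0]), (243, [-22.0, 7.0, -10.0]), (246, [-27.0, 7.0, -10.0]), (249, [-30.0, 7.0, -10.0]), (252, [-34.0, 7.0, -11.0]), (255, [-37.0, 6.0, -10.0])]
w3 334 [(228, [30.0, 12.0, 1.0]), (231, [19.0, 11.0, -1.0]), (234, [-10.0, 10.0, -10.0]), (237, [-14.0, 9.0, -10.0]), (240, [-19.0, 9.0, -10.0]), (243, [-22.0, 9.0, -10.0]), (246, [-25.0, 9.0, -10.0]), (249, [-29.0, 9.0, -10.0]), (
[... 1723 characters left out ...]
6, [-14.0, -45.0, -5.0]), (249, [-15.0, -45.0, -4.0]), (252, [-14.0, -45.0, -2.0]), (255, [-15.0, -45.0, -0.0])]
w1 408 [(228, [207.0, 110.0, 64.0]), (231, [207.0, 111.0, 68.0]), (234, [-11.0, 49.0, -10.0]), (237, [-16.0, 47.0, -11.0]), (240, [-18.0, 47.0, -10.0]), (243, [-18.0, 47.0, -8.0]), (246, [-20.0, 46.0, -7.0]), (249, [-19.0, 47.0, -6.0]), (252, [-20.0, 47.0, -4.0]), (255, [-20.0, 47.0, -3.0])]
w1 412 [(228, [206.0, 115.0, 64.0]), (231, [207.0, 115.0, 68.0]), (234, [-13.0, 50.0, -11.0]), (237, [-14.0, 50.0, -10.0]), (240, [-20.0, 48.0, -11.0]), (243, [-23.0, 47.0, -11.0]), (246, [-25.0, 47.0, -10.0]), (249, [-26.0, 47.0, -8.0]), (252, [-26.0, 47.0, -7.0]), (255, [-25.0, 47.0, -5.0])]
```

Measured: the fingertips really end about 7–8 mm behind the reported TCP, not 25 mm ahead. This holds in three images and matches the missed grasp. So the tool needs to go about 33 mm lower. I'll open, descend gently and check.

>>> play_rows(
  moves=[0,0,0,-5,0,0,120,0,0,0,0,0,0,120,0,0,0,0,0,0,120,0,0,0,0,0,0,120,0,0,0,0,0,0,120,0,0,0,0,0,0,120,0,0,0,0,0,0,120,0,0,0,0,0,0,120,0,0,0,0,0,0,120],
)

```text
time: 4.43
position: [0.4702, -0.2797, 0.0604]
eef_rot: [[-0.0, 0.001, -1.0], [0.0, -1.0, -0.001], [-1.0, -0.0, 0.0]]
contact_force: [-0.4, 1.0, 0.5]
finger_gap: 0.528
```

>>> play_rows(
  moves=[0,0,0,6,0,0,120,0,0,0,10,0,0,120,0,0,0,10,0,0,120,0,0,0,6,0,0,120,0,0,0,3,0,0,120,0,0,0,1,0,0,120,0,0,0,0,0,0,120],
)

```text
time: 5.02
position: [0.47, -0.2795, 0.0239]
eef_rot: [[-0.001, 0.001, -1.0], [0.0, -1.0, -0.001], [-1.0, -0.0, 0.001]]
contact_force: [-0.5, -1.0, 0.2]
finger_gap: 0.529
```

Run:
```python
from h import *
p,d,C,s=snap('wrist','w4'); print(s['position'],s['time'],s['finger_gap'],s['contact_force'])
P=cloud(d,C)
for u in (264,268,368,372): print(u,[(v,P[v,u].round(3).tolist()) for v in range(226,250,3)])
```

```text
[ 0.47   -0.2795  0.0239] 5.0167 0.5285351618597611 [-0.5074 -0.9781  0.2136]
264 [(226, [0.482, -0.251, 0.025]), (229, [0.48, -0.25, 0.024]), (232, [0.478, -0.25, 0.025]), (235, [0.481, -0.252, 0.036]), (238, [0.481, -0.253, 0.042]), (241, [0.48, -0.253, 0.044]), (244, [0.481, -0.254, 0.049]), (247, [0.481, -0.255, 0.052])]
268 [(226, [0.482, -0.253, 0.025]), (229, [0.48, -0.253, 0.026]), (232, [0.48, -0.254, 0.032]), (235, [0.481, -0.254, 0.037]), (238, [0.481, -0.255, 0.041]), (241, [0.481, -0.256, 0.045]), (244, [0.48, -0.256, 0.048]), (247, [0.479, -0.256, 0.048])]
368 [(226, [0.481, -0.308, 0.024]), (229, [0.48, -0.308, 0.025]), (232, [0.48, -0.308, 0.03]), (235, [0.481, -0.307, 0.036]), (238, [0.48, -0.306, 0.04]), (241, [0.481, -0.306, 0.045]), (244, [0.481, -0.305, 0.049]), (247, [0.48, -0.305, 0.05])]
372 [(226, [0.482, -0.311, 0.025]), (229, [0.48, -0.311, 0.025]), (232, [0.478, -0.311, 0.024]), (235, [0.479, -0.309, 0.033]), (238, [0.481, -0.308, 0.041]), (241, [0.481, -0.308, 0.044]), (244, [0.481, -0.307, 0.049]), (247, [0.481, -0.306, 0.052])]
```

View pics/w4.png

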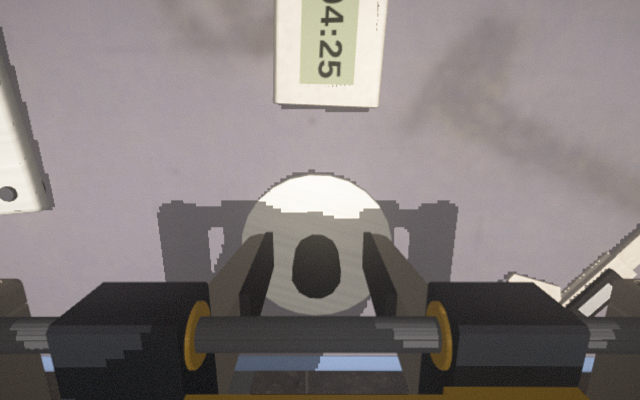

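The tips are at z≈0.031, just above the flange (top 0.026), and the knob at (317,266) lies between the pads. Closing.

>>> play_rows(
  moves=[0,0,0,0,0,0,255,0,0,0,0,0,0,255,0,0,0,0,0,0,255,0,0,0,0,0,0,255,0,0,0,0,0,0,255,0,0,0,0,0,0,255,0,0,0,0,0,0,255,0,0,0,0,0,0,255],
)

```text
time: 5.73
position: [0.4704, -0.2797, 0.0246]
eef_rot: [[0.0, 0.001, -1.0], [-0.0, -1.0, -0.001], [-1.0, 0.0, -0.0]]
contact_force: [-0.2, 1.0, 3.4]
finger_gap: 0.25
```

>>> play_rows(
  moves=[0,0,0,-6,0,0,255,0,0,0,-15,0,0,255,0,0,0,-25,0,0,255,0,0,0,-30,-8,0,255,0,0,0,-26,-16,0,255,0,0,0,-18,-22,0,255,0,0,0,-8,-26,0,255,0,0,0,-4,-26,0,255,0,0,0,0,-20,0,255,0,0,0,0,-8,0,255,0,0,0,0,0,0,255,0,0,0,0,0,0,255],
)

```text
time: 6.73
position: [0.4699, -0.1545, 0.1563]
eef_rot: [[-0.0, 0.001, -1.0], [-0.001, -1.0, -0.001], [-1.0, 0.001, 0.0]]
contact_force: [-0.3, -0.3, -2.1]
finger_gap: 0.253
```

Run:
```python
from h import *
p,d,C,s=snap('wrist','w5'); print(s['position'],s['time'],s['finger_gap'],s['contact_force'])
```

```text
[ 0.4699 -0.1545  0.1563] 6.7333 0.25297194897531333 [-0.3236 -0.3422 -2.117 ]
```

View pics/w5.png

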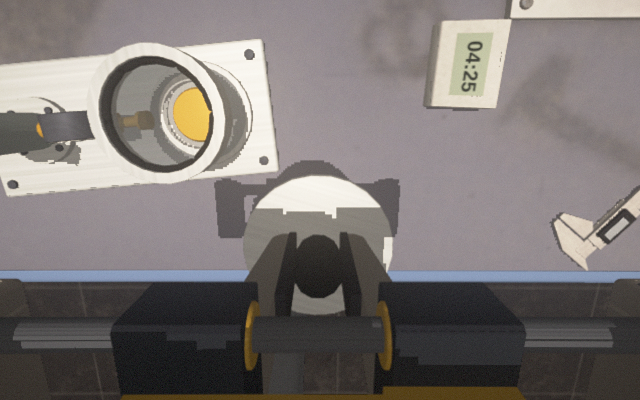

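The lid is held at (318,243), and the pot rim is visible around (157,112). I'll measure both.

Run:
```python
from h import *
p,d,C=load('w5'); P=cloud(d,C); s=readout.get_state()
def circ(xy):
    A=np.c_[2*xy,np.ones(len(xy))]; b=(xy**2).sum(1); r=np.linalg.lstsq(A,b,rcond=None)[0]; return r[:2],np.sqrt(r[2]+r[:2]@r[:2])
# rim: depth points near .108
k=np.zeros(d.shape,bool); k[35:190,80:235]=True
m=(k&(abs(P[...,2]-.108)<.004)); q=P[m]; print('rim n',len(q),np.percentile(q[:,2],[10,50,90]),q.mean(0))
m8=cv2.morphologyEx(m.astype(np.uint8),cv2.MORPH_OPEN,np.ones((3,3)))
cs,h=cv2.findContours(m8,cv2.RETR_CCOMP,cv2.CHAIN_APPROX_NONE)
for c,hh in zip(cs,h[0]):
    if len(c)<150: continue
    w=plane(c.reshape(-1,2),.108,C)[:,:2]; cc,r=circ(w); res=abs(np.linalg.norm(w-cc,axis=1)-r)
    for _ in range(3): w2=w[res<.003]; cc,r=circ(w2); res=abs(np.linalg.norm(w-cc,axis=1)-r)
    print('circ',cc,r,len(w2),len(c),hh[3])
# colour ellipse of rim outer
# lid
k=np.zeros(d.shape,bool); k[172:285,240:397]=True
m=k&(abs(P[...,2]-.1575)<.008); q=P[m&(P[...,0]>.475)]; 
A=np.c_[q[:,:2]-q[:,:2].mean(0),np.ones(len(q))]; f=np.linalg.lstsq(A,q[:,2],rcond=None)[0]; print('flange plane slope',f, len(q))
for c in cv2.findContours(m.astype(np.uint8),0,cv2.CHAIN_APPROX_NONE)[0]:
    if len(c)<100: continue
    c=c.reshape(-1,2); c=c[c[:,1]<235]; w=plane(c,f[2],C)[:,:2]; cc,r=circ(w); print('lid circ',cc,r, 'TCP',s['position'])
```

```text
rim n 6116 [0.1046 0.1066 0.1076] [ 0.5423 -0.0486  0.1064]
circ [ 0.5394 -0.0504] 0.04413471768200248 400 400 -1
circ [ 0.5392 -0.0508] 0.036116676470158524 424 424 3
flange plane slope [-0.0218 -0.0005  0.1565] 7005
lid circ [ 0.4828 -0.1551] 0.030911155642756247 TCP [ 0.4698 -0.1551  0.1562]
```

Run:
```python
from h import *
from scipy.optimize import least_squares
for tag in ('w5','w4'):
    p,d,C=load(tag); P=cloud(d,C); z0=.1575 if tag=='w5' else .026
    m=(abs(P[...,2]-z0)<.009).astype(np.uint8); m[:165]=0; m[:,:235]=0; m[:,400:]=0
    pts=[]
    for v in range(178,232):
        u=np.flatnonzero(m[v]); 
        if len(u)>20: pts+= [(u.min()-.5,v),(u.max()+.5,v)]
    pts=np.array(pts); 
    # flange top edge circle at its plane
    for z in (z0-.0015,z0): 
        w=plane(pts,z,C)[:,:2]
        r=least_squares(lambda x:np.hypot(w[:,0]-x[0],w[:,1]-x[1])-x[2],[.47,w[:,1].mean(),.043],loss='soft_l1',f_scale=.001); print(tag,z,r.x,len(w),np.median(abs(r.fun)))
```

```text
w5 0.156 [ 0.4685 -0.1552  0.0422] 108 0.00011157381954065085
w5 0.1575 [ 0.4692 -0.1552  0.0418] 108 0.00011064028440574761
w4 0.024499999999999997 [ 0.4692 -0.2794  0.0421] 108 0.00013686661518503077
w4 0.026 [ 0.4698 -0.2794  0.0417] 108 0.0001357615421222029
```

>>> play_rows(
  moves=[0,0,0,0,-8,-5,255,0,0,0,0,-16,-11,255,0,0,0,0,-20,-14,255,0,0,0,0,-20,-14,255,0,0,0,0,-18,-12,255,0,0,0,0,-14,-9,255,0,0,0,0,-8.6,-5.3,255,0,0,0,0,0,0,255,0,0,0,0,0,0,255],
)

```text
time: 7.53
position: [0.54, -0.0496, 0.1559]
eef_rot: [[-0.001, 0.001, -1.0], [-0.0, -1.0, -0.001], [-1.0, 0.0, 0.001]]
contact_force: [0.4, -0.3, -0.3]
finger_gap: 0.259
```

Run:
```python
from h import *
p,d,C,s=snap('wrist','w6'); print(s['position'],s['time'],s['finger_gap'],s['contact_force'])
```

```text
[ 0.54   -0.0496  0.1559] 7.5333 0.25910081971441273 [ 0.353  -0.2538 -0.3304]
```

View pics/w6.png

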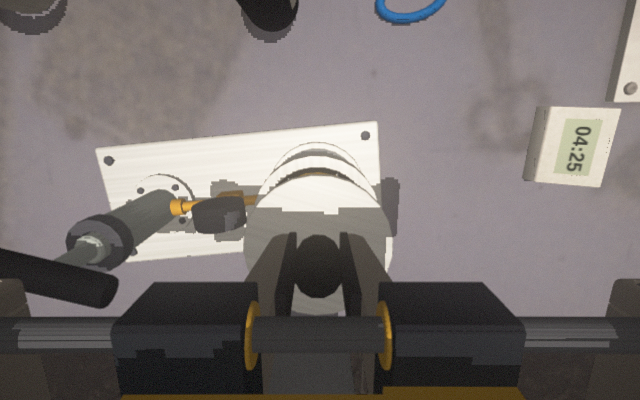

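>>> play_rows(
  moves=[0,0,0,6,0.8,0,255,0,0,0,10,0,0,255,0,0,0,8,0,0,255,0,0,0,4,0,0,255,0,0,0,2,0,0,255,0,0,0,0,0,0,255],
)

```text
time: 8.08
position: [0.541, -0.0498, 0.1261]
eef_rot: [[0.002, 0.001, -1.0], [0.0, -1.0, -0.001], [-1.0, -0.0, -0.002]]
contact_force: [2.7, 0.0, -1.4]
finger_gap: 0.25
```

>>> play_rows(
  moves=[0,0,0,2,0,0,255,0,0,0,2,0,0,255,0,0,0,0,0,0,255],
)

```text
time: 8.33
position: [0.5416, -0.0493, 0.1231]
eef_rot: [[0.003, 0.002, -1.0], [0.0, -1.0, -0.002], [-1.0, -0.0, -0.003]]
contact_force: [2.3, 1.1, 3.8]
finger_gap: 0.252
```

>>> play_rows(
  moves=[0,0,0,0,0,-2,255,0,0,0,0,0,0,255,0,0,0,0,0,0,255],
)

```text
time: 8.58
position: [0.5422, -0.0493, 0.1228]
eef_rot: [[-0.0, 0.002, -1.0], [0.0, -1.0, -0.002], [-1.0, -0.0, 0.0]]
contact_force: [0.1, 1.3, 5.7]
finger_gap: 0.257
```

Run:
```python
from h import *
p,d,C,s=snap('wrist','w7'); print(s['position'],s['time'],s['finger_gap'],s['contact_force'],s['wrist_torque'])
p,d,C,s=snap('side','s7')
a=cv2.imread('pics/s7.png')[100:260,250:410]; b=cv2.imread('pics/w7.png')[100:330,150:450]
cv2.imwrite('pics/c7.png',cv2.resize(a,None,fx=3.6,fy=3.6,interpolation=cv2.INTER_CUBIC))
```

```text
[ 0.5422 -0.0493  0.1228] 8.5833 0.25742234656285273 [0.1107 1.2597 5.7314] [ 0.3743  0.0553 -0.0128]
```

View pics/w7.png

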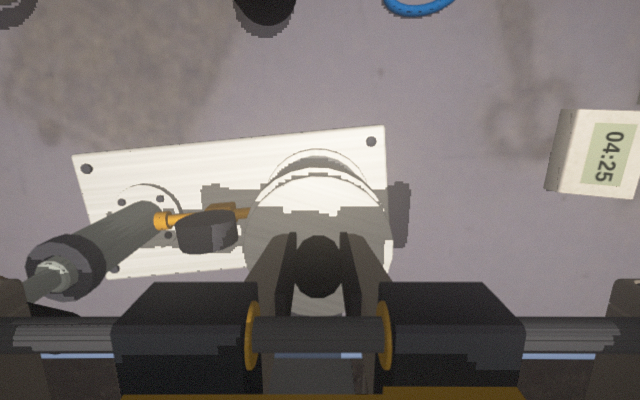

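View pics/c7.png

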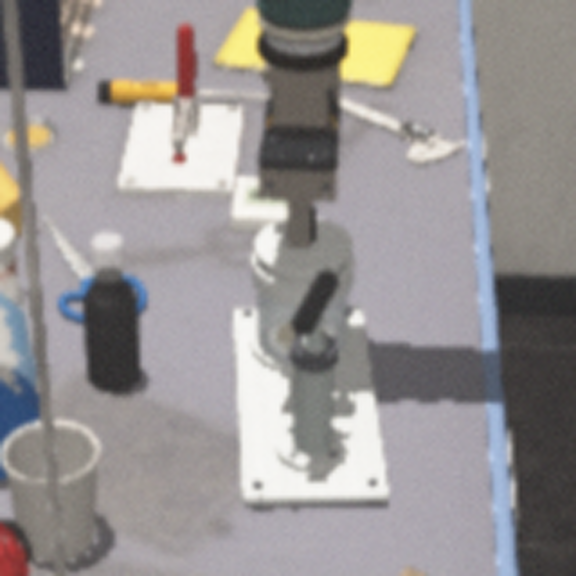

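Sideways force in x is now gone, and about 1.3 N remains towards +y. I'll shift 1 mm to +y and push.

>>> play_rows(
  moves=[0,0,0,0,-1,0,255,0,0,0,0,0,0,255,0,0,0,2,0,0,255,0,0,0,0,0,0,255],
)

```text
time: 9.02
position: [0.5427, -0.0489, 0.1213]
eef_rot: [[0.001, 0.001, -1.0], [-0.0, -1.0, -0.001], [-1.0, 0.0, -0.001]]
contact_force: [0.7, 0.4, 7.1]
finger_gap: 0.252
```

>>> play_rows(
  moves=[0,0,0,2,0,0,255,0,0,0,0,0,0,255,0,0,0,0,0,0,255],
)

```text
time: 9.27
position: [0.5424, -0.0487, 0.1186]
eef_rot: [[0.0, 0.001, -1.0], [0.0, -1.0, -0.001], [-1.0, -0.0, -0.0]]
contact_force: [0.2, 1.6, 4.4]
finger_gap: 0.258
```

>>> play_rows(
  moves=[0,0,0,2,0,0,255,0,0,0,0,0,0,255],
)

```text
time: 9.43
position: [0.5426, -0.0486, 0.1165]
eef_rot: [[0.001, 0.002, -1.0], [0.0, -1.0, -0.002], [-1.0, -0.0, -0.001]]
contact_force: [1.6, 0.6, 2.4]
finger_gap: 0.255
```

>>> play_rows(
  moves=[0,0,0,2,0,0,255,0,0,0,0,0,0,255],
)

```text
time: 9.6
position: [0.5418, -0.0486, 0.1134]
eef_rot: [[-0.001, 0.002, -1.0], [0.0, -1.0, -0.002], [-1.0, -0.0, 0.001]]
contact_force: [2.5, 0.8, -4.2]
finger_gap: 0.257
```

>>> play_rows(
  moves=[0,0,0,2,0,0,255,0,0,0,0,0,0,255],
)

```text
time: 9.77
position: [0.5416, -0.0488, 0.1124]
eef_rot: [[-0.001, 0.001, -1.0], [-0.0, -1.0, -0.001], [-1.0, 0.0, 0.001]]
contact_force: [-1.0, 2.0, 4.9]
finger_gap: 0.255
```

>>> play_rows(
  moves=[0,0,0,1.5,0,0,255,0,0,0,0,0,0,255,0,0,0,0,0,0,255],
)

```text
time: 10.02
position: [0.5417, -0.0488, 0.1124]
eef_rot: [[-0.001, 0.001, -1.0], [-0.0, -1.0, -0.001], [-1.0, 0.0, 0.001]]
contact_force: [-4.4, 1.3, 16.5]
finger_gap: 0.253
```

>>> play_rows(
  moves=[0,0,0,2,0,0,255,0,0,0,0,0,0,255,0,0,0,0,0,0,255],
)

```text
time: 10.27
position: [0.5419, -0.0488, 0.1121]
eef_rot: [[-0.001, 0.001, -1.0], [-0.001, -1.0, -0.001], [-1.0, 0.001, 0.001]]
contact_force: [-9.5, 1.1, 28.4]
finger_gap: 0.253
```

Run:
```python
from h import *
p,d,C,s=snap('wrist','w8'); print(s['position'],s['time'],s['finger_gap'],s['contact_force'],s['wrist_torque'])
P=cloud(d,C); m=(abs(P[...,2]-.113)<.02); m[:170]=0;m[230:]=0;m[:,:240]=0;m[:,400:]=0
print([(v,P[v,318].round(4).tolist()) for v in range(140,225,6)])
```

```text
[ 0.5419 -0.0488  0.1121] 10.2667 0.2532611097526199 [-9.4955  1.1432 28.3728] [0.4194 2.0837 0.0066]
[(140, [0.5921, -0.05, 0.0132]), (146, [0.5871, -0.05, 0.0117]), (152, [0.5834, -0.05, 0.0218]), (158, [0.58, -0.0499, 0.032]), (164, [0.5801, -0.0499, 0.0619]), (170, [0.5836, -0.0498, 0.106]), (176, [0.5812, -0.0498, 0.1109]), (182, [0.5782, -0.0498, 0.1122]), (188, [0.575, -0.0498, 0.1126]), (194, [0.5718, -0.0498, 0.1132]), (200, [0.5684, -0.0498, 0.1133]), (206, [0.5647, -0.0498, 0.1121]), (212, [0.5614, -0.0498, 0.1127]), (218, [0.5582, -0.0498, 0.1133]), (224, [0.5544, -0.0498, 0.1125])]
```

View pics/w8.png

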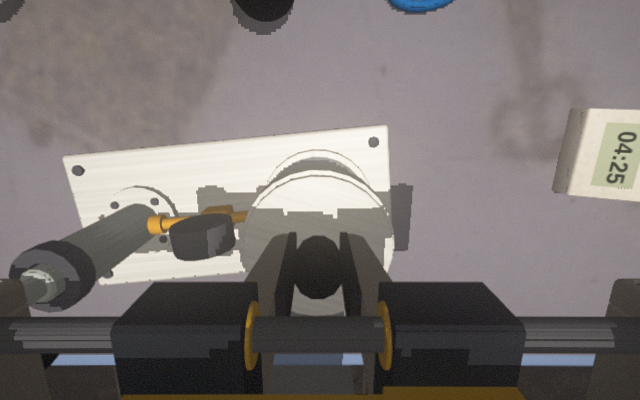

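Flange top reads 0.1128. The rim read about 1.3 mm low on the same camera, so the true height is ≈0.114, which is home, and it looks level. I'll relieve the push and release.

>>> play_rows(
  moves=[0,0,0,-3.5,0,1,255,0,0,0,0,0,0,255,0,0,0,0,0,0,110,0,0,0,0,0,0,110,0,0,0,0,0,0,110,0,0,0,0,0,0,110,0,0,0,0,0,0,110,0,0,0,0,0,0,110,0,0,0,0,0,0,110],
)

```text
time: 11.07
position: [0.541, -0.0488, 0.1122]
eef_rot: [[-0.0, 0.001, -1.0], [-0.0, -1.0, -0.001], [-1.0, 0.0, 0.0]]
contact_force: [0.6, -0.3, 0.1]
finger_gap: 0.569
```

>>> play_rows(
  moves=[0,0,0,-8,0,0,110,0,0,0,-20,0,0,110,0,0,0,-30,0,0,110,0,0,0,-35,0,0,110,0,0,0,-30,0,0,110,0,0,0,-18,0,0,110,0,0,0,-6,0,0,110,0,0,0,0,0,0,110],
)

```text
time: 11.73
position: [0.542, -0.0488, 0.2613]
eef_rot: [[0.004, 0.001, -1.0], [-0.0, -1.0, -0.001], [-1.0, 0.0, -0.004]]
contact_force: [-0.6, -0.2, -0.2]
finger_gap: 0.569
```

Run:
```python
from h import *
p,d,C,s=snap('wrist','w9'); print(s['position'],s['joint_pos'],s['time'],s['finger_gap'],s['contact_force'])
```

```text
[ 0.542  -0.0488  0.2613] [ 10.5908  13.9704 -10.6261 102.8327   2.8852  63.2501 -90.9373] 11.7333 0.5691882699702697 [-0.6392 -0.2361 -0.1842]
```

View pics/w9.png

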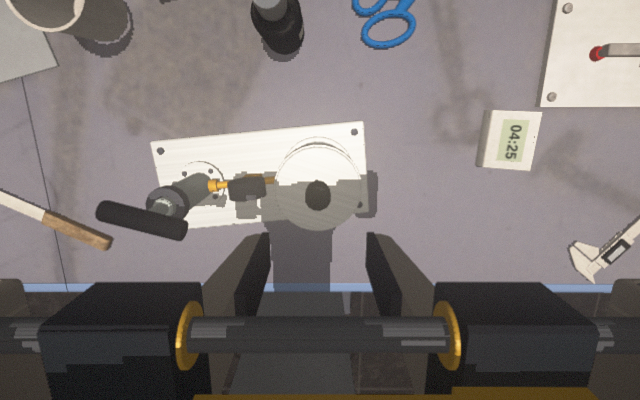

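The lid sits on the pot with its knob at (317,195). The T-handle runs from (100,210) to (185,230), with the barrel collar at (165,203). I'll measure the bar and check the lid.

Run:
```python
from h import *
from scipy.optimize import least_squares
p,d,C=load('w9'); P=cloud(d,C)
# lid flange
m=(abs(P[...,2]-.1135)<.004); m[:135]=0;m[225:]=0;m[:,:270]=0;m[:,:][:,370:]=0
q=P[m]; c0=q[:,:2].mean(0); A=np.c_[q[:,:2]-c0,np.ones(len(q))]; f=np.linalg.lstsq(A,q[:,2],rcond=None)[0]; print('lid plane',f,c0,len(q),'tilt deg',np.degrees(np.hypot(*f[:2])))
# bar
k=np.zeros(d.shape,bool);k[190:250,85:200]=True
m=k&(P[...,2]>.155)&(P[...,2]<.19); q=P[m]; print('bar n',len(q),np.percentile(q[:,2],[5,50,95]))
c=q[:,:2].mean(0); u,sv,vt=np.linalg.svd(q[:,:2]-c,full_matrices=False); t=(q[:,:2]-c)@vt[0]; print('dir',vt[0],'yaw',np.degrees(np.arctan2(vt[0][1],vt[0][0])),'mid',c+vt[0]*(np.percentile(t,.5)+np.percentile(t,99.5))/2,'len',np.ptp(t))
r=cv2.minAreaRect(np.argwhere(m)[:,::-1].astype(np.float32)); print('px rect',r)
b=cv2.boxPoints(r); print('box at z=.1655',plane(b,.1655,C), plane([r[0]],.1655,C))
w=(q[:,:2]-c)@vt[1]; print('width',np.percentile(w,[1,99]))
# collar
m=k&(abs(P[...,2]-.124)<.004); print('collar n',m.sum(),P[m].mean(0), np.percentile(P[m],[1,99],axis=0))
```

```text
lid plane [ 0.0001 -0.0002  0.1128] [ 0.5431 -0.0494] 4793 tilt deg 0.014063947221215846
bar n 2028 [0.1647 0.1723 0.1744]
dir [-0.2777 -0.9607] yaw -106.1217707674958 mid [0.5275 0.0983] len 0.07244692468133479
px rect ((141.00689697265625, 219.47320556640625), (93.8331298828125, 22.386022567749023), 14.42077350616455)
box at z=.1655 [[0.5263 0.1417 0.1655]
 [0.5453 0.1338 0.1655]
 [0.5248 0.06   0.1655]
 [0.505  0.0667 0.1655]] [[0.5256 0.1009 0.1655]]
width [-0.0105  0.0067]
collar n 633 [0.5302 0.0957 0.1231] [[0.5143 0.0808 0.1207]
 [0.5415 0.1176 0.1279]]
```

>>> play_rows(
  moves=[-4,0,0,0,0,0,110,-7,0,0,0,0,0,110,-7,0,0,0,0,0,110,-7,0,0,0,0,0,110,-7,0,0,0,0,0,110,-7,0,0,0,0,0,110,-7,0,0,0,0,0,110,-7,0,0,0,0,0,110,-7,0,0,0,0,0,110,-7,0,0,0,0,0,110,-6.9,0,0,0,0,0,110,0,0,0,0,-6,-15,110,0,0,0,0,-12,-29,110,0,0,0,0,-13,-32,110,0,0,0,0,-13,-31,110,0,0,0,0,-9,-21,110,0,0,0,0,-4,-9.6,110,0,0,0,0,0,0,110,0,0,0,0,0,0,110],
)

```text
time: 13.37
position: [0.5241, 0.0981, 0.2582]
eef_rot: [[-0.002, 0.961, -0.276], [-0.001, -0.276, -0.961], [-1.0, -0.002, 0.002]]
contact_force: [0.4, -1.3, 0.3]
finger_gap: 0.571
```

Run:
```python
from h import *
p,d,C,s=snap('wrist','w10'); print(s['position'],s['eef_rot'],s['joint_pos'],s['time'],s['finger_gap'])
```

```text
[0.5241 0.0981 0.2582] [[-0.002   0.9612 -0.276 ]
 [-0.001  -0.276  -0.9612]
 [-1.     -0.0016  0.0015]] [  7.5875  14.835  -25.7846 103.4282   7.175   63.465  -36.6973] 13.3667 0.5710466579277567
```

View pics/w10.png

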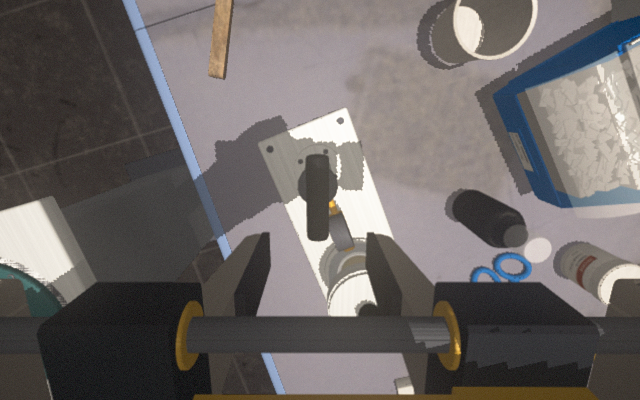

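Run:
```python
from h import *
p,d,C=load('w10'); s=readout.get_state(); P=cloud(d,C); Q=(P-s['position'])@s['eef_rot']*1000
k=np.zeros(d.shape,bool);k[145:250,295:340]=True
m=k&(P[...,2]>.155)&(P[...,2]<.19); q=Q[m]; print(len(q),np.percentile(q,[1,50,99],axis=0).round(1), np.percentile(P[m][:,2],[2,50,98]))
r=cv2.minAreaRect(np.argwhere(m)[:,::-1].astype(np.float32)); print('px rect',r)
w=plane([r[0]],.168,C); print('ctr',w,(w-s['position'])@s['eef_rot']*1000)
top=q[q[:,0]<np.percentile(q[:,0],30)]; print('crest line y', np.polyfit(top[:,2],top[:,1],1), top.mean(0))
m=k&(abs(P[...,2]-.124)<.004); m2=(abs(P[...,2]-.123)<.004); m2[:140]=0;m2[215:]=0;m2[:,:290]=0;m2[:,350:]=0
q=Q[m2]; print('collar tool', np.percentile(q,[1,50,99],axis=0).round(1), m2.sum(), P[m2].mean(0))
```

```text
1953 [[ 83.   -9.6 -39. ]
 [ 85.7  -0.4  -5.8]
 [ 93.9   8.9  30.9]] [0.1654 0.1727 0.1751]
px rect ((316.5, 197.0), (86.0, 23.0), 90.0)
ctr [[0.5246 0.1014 0.168 ]] [[90.3968 -0.8421 -4.2583]]
crest line y [ 0.0116 -0.4395] [84.2087 -0.4931 -4.6007]
collar tool [[133.9 -18.6 -17.7]
 [135.6  10.8  -3.7]
 [137.5  18.6  10.4]] 389 [0.5252 0.1007 0.1228]
```

>>> play_rows(
  moves=[0,0,0,8,-0.5,-2,110,0,0,0,20,0,-2.2,110,0,0,0,25,0,0,110,0,0,0,25,0,0,110,0,0,0,20,0,0,110,0,0,0,12,0,0,110,0,0,0,6,0,0,110,0,0,0,0,0,0,110,0,0,0,0,0,0,110],
)

```text
time: 14.17
position: [0.5256, 0.1031, 0.1438]
eef_rot: [[0.001, 0.961, -0.277], [0.0, -0.277, -0.961], [-1.0, 0.001, -0.0]]
contact_force: [0.5, 0.1, -0.5]
finger_gap: 0.563
```

Run:
```python
from h import *
p,d,C,s=snap('wrist','w11'); print(s['position'],s['time'],s['finger_gap'],s['contact_force'])
P=cloud(d,C); Q=(P-s['position'])@s['eef_rot']*1000
k=np.zeros(d.shape,bool);k[145:310,285:350]=True
m=k&(P[...,2]>.155)&(P[...,2]<.19); q=Q[m]; print(np.percentile(q,[1,50,99],axis=0).round(1)); t=q[q[:,0]<np.percentile(q[:,0],30)]; print(np.polyfit(t[:,2],t[:,1],1))
```

```text
[0.5256 0.1031 0.1438] 14.1667 0.5630002731584972 [ 0.4909  0.122  -0.488 ]
[[-31.3  -9.4 -32.9]
 [-29.   -0.1  -7.8]
 [-19.2   9.1  24.1]]
[ 0.008 -0.062]
```

View pics/w11.png

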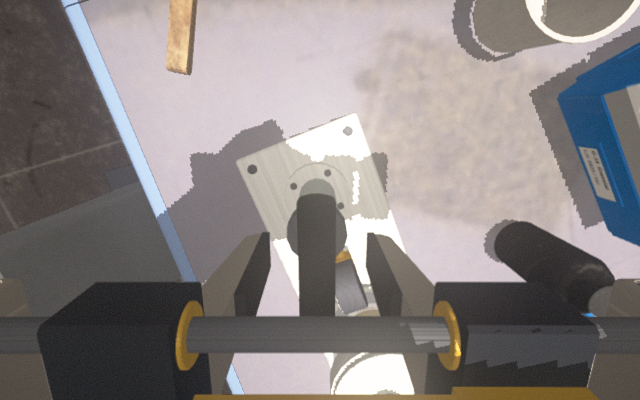

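>>> play_rows(
  moves=[0,0,0,3.5,0,1.5,110,0,0,0,0,0,0,110,0,0,0,0,0,0,255,0,0,0,0,0,0,255,0,0,0,0,0,0,255,0,0,0,0,0,0,255,0,0,0,0,0,0,255,0,0,0,0,0,0,255,0,0,0,0,0,0,255,0,0,0,0,0,0,255,0,0,0,0,0,0,255,0,0,0,0,0,0,255],
)

```text
time: 15.22
position: [0.5247, 0.102, 0.1399]
eef_rot: [[0.0, 0.961, -0.276], [-0.0, -0.276, -0.961], [-1.0, 0.0, -0.0]]
contact_force: [-0.5, 0.2, 0.9]
finger_gap: 0.196
```

Gripped at 18 mm, which matches the bar. Drawing up gently.

>>> play_rows(
  moves=[0,0,0,-2,0,0,255,0,0,0,-4,0,0,255,0,0,0,-5,0,0,255,0,0,0,-4,0,0,255,0,0,0,0,0,0,255],
)

```text
time: 15.63
position: [0.5251, 0.1021, 0.1558]
eef_rot: [[0.001, 0.961, -0.276], [0.0, -0.276, -0.961], [-1.0, 0.001, -0.001]]
contact_force: [-0.1, -0.5, -4.2]
finger_gap: 0.196
```

Run:
```python
from h import *
s=readout.get_state(); print(s['position'],s['contact_force'],s['wrist_torque'],s['finger_gap'],s['eef_rot'])
```

```text
[0.5251 0.1021 0.1558] [-0.0972 -0.4816 -4.2282] [ 0.0214 -0.0807  0.0583] 0.19586306716797394 [[ 0.0013  0.9612 -0.276 ]
 [ 0.0002 -0.276  -0.9612]
 [-1.      0.0012 -0.0005]]
```

>>> play_rows(
  moves=[0,0,0,-3,0,0,255,0,0,0,-5,0,0,255,0,0,0,-6,0,0,255,0,0,0,-6,0,0,255,0,0,0,-5,0,0,255,0,0,0,-4,0,0,255,0,0,0,-3,0,0,255,0,0,0,0,0,0,255,0,0,0,0,0,0,255],
)

```text
time: 16.38
position: [0.5247, 0.1019, 0.187]
eef_rot: [[0.0, 0.961, -0.276], [-0.0, -0.276, -0.961], [-1.0, 0.0, 0.0]]
contact_force: [0.1, -0.9, -3.1]
finger_gap: 0.194
```

Run:
```python
from h import *
p,d,C,s=snap('wrist','w12'); print(s['position'],s['contact_force'],s['wrist_torque'],s['finger_gap'],s['time'])
snap('side','s12'); snap('top','t12')
a=cv2.imread('pics/s12.png')[120:260,270:410]; cv2.imwrite('pics/c12.png',cv2.resize(a,None,fx=4.2,fy=4.2,interpolation=cv2.INTER_CUBIC))
```

```text
[0.5247 0.1019 0.187 ] [ 0.0763 -0.926  -3.0826] [-0.0092 -0.0308  0.0534] 0.19389588802005028 16.3833
```

View pics/w12.png

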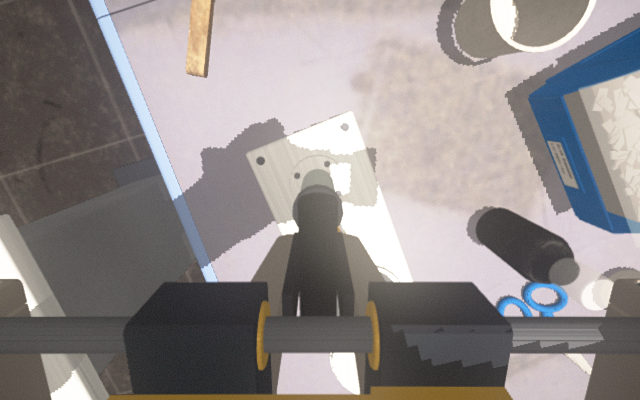

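View pics/c12.png

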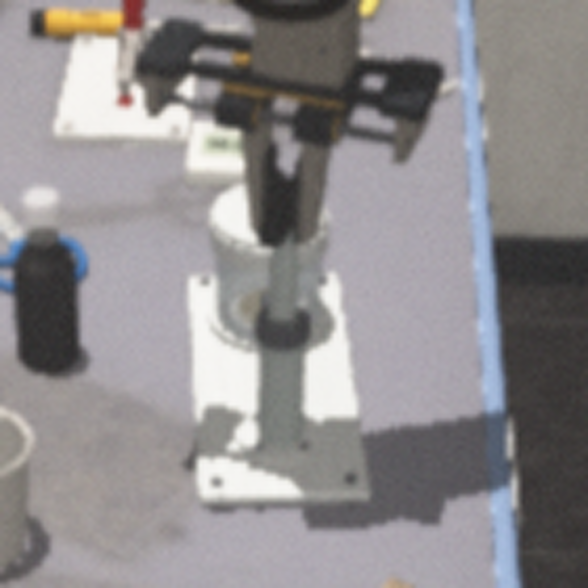

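>>> play_rows(
  moves=[0,0,0,-2,0,0,255,0,0,0,-3,0,0,255,0,0,0,-1,0,0,255,0,0,0,0,0,0,255,0,0,0,0,0,0,255,0,0,0,0,0,0,255],
)

```text
time: 17.03
position: [0.5246, 0.1019, 0.1928]
eef_rot: [[-0.0, 0.961, -0.276], [-0.0, -0.276, -0.961], [-1.0, -0.0, 0.0]]
contact_force: [-0.3, -1.3, -4.4]
finger_gap: 0.199
```

Run:
```python
from h import *
p,d,C,s=snap('wrist','w13'); print(s['position'],s['contact_force'],s['wrist_torque'],s['finger_gap'],s['time'])
ps,ds,Cs,_=snap('side','s13'); 
a=ps[170:220,310:360]; cv2.imwrite('pics/c13.png',cv2.cvtColor(cv2.resize(a,None,fx=11,fy=11,interpolation=cv2.INTER_CUBIC),cv2.COLOR_RGB2BGR))
g=cv2.cvtColor(ps,cv2.COLOR_RGB2GRAY)
# expected pixels along rod axis front and groove heights (barrel centre approx)
b=np.array([.525,.101])
for z in (.124,.126,.130,.132,.134,.140,.150,.160): print(z,proj([[b[0],b[1]+.010,z]],Cs)[0].round(1))
print('col',[(v,int(g[v,335:341].mean())) for v in range(172,206)])
# slip: bar end top in tool coords
P=cloud(d,C); Q=(P-s['position'])@s['eef_rot']*1000
m=(abs(Q[...,1])<6)&(Q[...,2]<-15)&(Q[...,2]>-45)&(Q[...,0]<0)&(Q[...,0]>-45); print('bar top toolx',np.percentile(Q[m],[2,10,50],axis=0).round(1),m.sum())
p2,d2,C2=load('w11')
```

```text
[0.5246 0.1019 0.1928] [-0.3216 -1.2971 -4.4128] [ 0.0083 -0.1011 -0.0151] 0.19898469996407372 17.0333
0.124 [336.8 197. ]
0.126 [336.8 196.5]
0.13 [336.9 195.3]
0.132 [336.9 194.8]
0.134 [336.9 194.2]
0.14 [336.9 192.5]
0.15 [337.  189.7]
0.16 [337.1 186.8]
col [(172, 52), (173, 60), (174, 66), (175, 82), (176, 106), (177, 119), (178, 123), (179, 125), (180, 125), (181, 124), (182, 122), (183, 122), (184, 122), (185, 122), (186, 122), (187, 124), (188, 122), (189, 122), (190, 122), (191, 123), (192, 122), (193, 115), (194, 99), (195, 92), (196, 102), (197, 100), (198, 83), (199, 70), (200, 68), (201, 68), (202, 76), (203, 97), (204, 114), (205, 123)]
bar top toolx [[-35.1  -5.6 -34.3]
 [-34.5  -4.6 -34. ]
 [-33.3   0.1 -26.5]] 1236
```

View pics/c13.png

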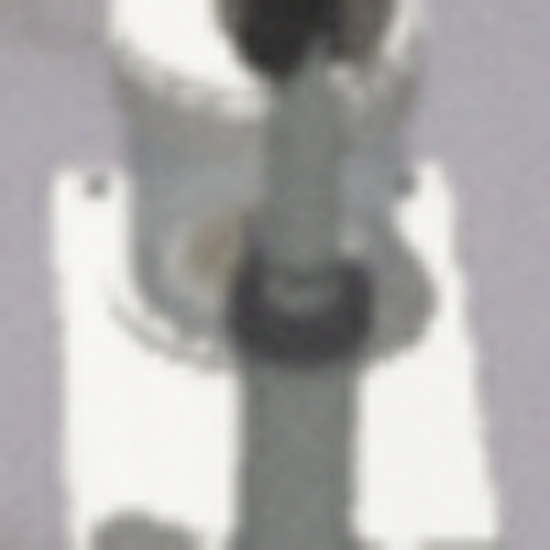

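View pics/w13.png

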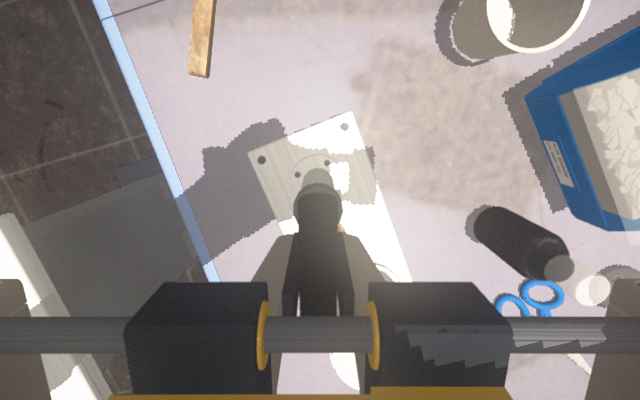

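The side crop shows the dark groove at row ≈195 (z≈0.131), a sliver of bare rod below it at 196–197, and the collar from 198 down. The groove therefore stands clear. Next I'll check the bystanders and lid against the start.

Run:
```python
from h import *
p,d,C,s=snap('top','t14'); p0=np.load('pics/top0.npz')['p']
for n,(x,y) in dict(timer=(440,202),bottle=(355,160),beaker=(285,153),spatula=(248,230)).items():
    w=22 if n!='spatula' else 28
    t=p0[y-w:y+w,x-w:x+w]; r=cv2.matchTemplate(p[y-w-8:y+w+8,x-w-8:x+w+8],t,cv2.TM_CCOEFF_NORMED); _,v,_,l=cv2.minMaxLoc(r); print(n,round(v,3),l[0]-8,l[1]-8)
print(s['position'],s['contact_force'],s['finger_gap'],s['time'])
cv2.imwrite('pics/c14.png',cv2.cvtColor(cv2.resize(p[130:270,210:470],None,fx=3,fy=3),cv2.COLOR_RGB2BGR))
```

```text
timer 0.996 0 0
bottle 0.983 0 0
beaker 0.997 0 0
spatula 0.992 0 0
[0.5246 0.1019 0.1928] [-0.888   0.3596 -2.7459] 0.19748579435867986 17.1333
```

View pics/c14.png

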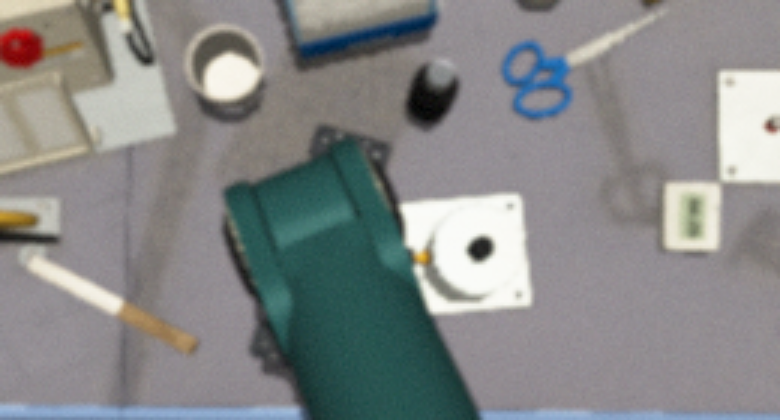

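The lid is on the pot, seen at crop (480,248), and none of the bystanders has moved. Handing in.

```bash
python3 -c "
from rig import arm
print(arm.finish_job())"
```

```text
the job is handed in; nothing more can be done
None
```

I pressed the lid home on the pot and let go of it. I then drew the plunger up and handed the job in at about 17 s, still holding it by the T-handle.

**Lid:** I felt it snap past the lip, and a further push of about 28 N moved it no more. After release the flange measured level (tilt about 0.01°). Its top read 0.1128 m by depth against 0.114 m expected; the rim read low by about the same amount on the same camera, so I take it as fully home.

**Plunger:** It was lifted about 53 mm, with side force staying near 1 N and no slip in the grip. By that lift, the groove's centre stands about 8 mm above the barrel top. The side view agrees roughly (7–8 mm), with a sliver of bare rod visible below the groove.

**Other things:** In the top view, the timer, bottle, beaker and spatula are all where they started.

**What disagreed:**
- **Fingertips:** They really end about 7–8 mm behind the reported TCP, not 25 mm ahead of it. Because of that, my first close went shut above the knob without touching the lid. I measured the offset and corrected for it.
- **Pot position:** My measured pot centre was about 2 mm off. I corrected it from the contact forces while inserting the lid.

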